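# Slide the low tape tray under the bench riser shelf

## Task

Put the low tray of tape rolls away under the small metal riser shelf: slide it in level through the side that faces it, without bumping the shelf, until the tray's handle-side wall is flush with the shelf's front edge, straight and midway between the legs, with the handle sticking out. It is the low tray that belongs there, not the tall bin; leave the bin, and the jar on the shelf, where they are.

Things in the scene. Friction and masses are not known exactly. Their poses are not given: they have to be found in the camera images.
- tray: Low open grey tray, 130 x 130 x 54 high, 0.6 kg, loose on the bench (z = 0), two white tape rolls and a flat carton fixed inside below the rim. Origin: centre of its underside, z up, x from handle side to far side. A black stub handle sticks out level from mid -x wall: x = -65 to -140, 14 thick (y), 30 to 54 above the bench; grip it across y near x = -115. Sliding drag up to 8 N.
- shelf: Small fixed metal riser: board 160 deep (x), 260 wide (y), on four slim corner legs; underside 90 above the bench, top 105. Origin: on the bench below the board's centre; x from front edge (x = -80) to back; front opening 224 wide. Tray home: its x along the shelf's x, its origin at shelf x = -15, y = 0. On top at the back: a fixed carton (60 x 70 x 40) on the -y half, the jar on the +y half.
- bin: Bystander: tall open grey bin, 100 x 100 x 115 high, empty, loose, with a like black stub handle (out along its -x from x = -50 to -125, 83 to 107 above the bench); too tall for the shelf. Origin: centre of its underside, z up. Stands beside the tray, on either side of it.
- jar: Bystander: closed jar with a steel lid, 52 in diameter, 75 high, standing on top of the shelf. Origin: centre of its underside, z up.
Things that resemble listed ones, but are neither listed nor needed, are in the scene too. Leave any pink or turquoise look-alike of the tray alone.

How it is judged:
By the outcome, as a careful person would: the job done as asked, in the order asked, and still so for the second after the job is handed in, with the robot touching nothing.
It also fails if it takes over 48 s, if anything falls off the work surface, if the arm or the gripper's body presses on something with over 40 N, if the wrist force passes 120 N, or if a joint passes its speed limit or range.

## Robot

A 6-joint arm with a two-finger parallel gripper is mounted at the origin on the work surface. World frame = base frame: x ahead of the robot, y to its left, z up, the work surface at z = 0. Lengths are in m, angles in degrees, forces in N, time in s.
With the tool pointing down it reaches from about 0.35 to 0.925 m from the base axis. Payload 6.4 kg.
Tool frame: the origin (TCP) lies midway between the tips of the shut fingers; the grasp point (between the pads) lies 19 mm behind it; z points along the fingers, x is the direction in which the jaws open and shut, and the axes are right-handed (so a half turn about z gives the same grasp; the last joint's range is limited). The gripper opens to 94 mm and grips with 3 to 60 N. Pads are 16 mm wide; open, the fingers measure 119 mm over their backs; the gripper's body (75 mm by 177 mm) begins 78 mm behind the grasp point.
Start: joints at [67.088, 14.043, 89.255, -0, 76.702, -9.975], TCP at [0.146, 0.634, 0.205] pointing down, gripper open.
Joint ranges: [-179.41, 179.41], [-58.25, 129.5], [7.25, 145.43], [-54.29, 234.29], [11.92, 165.04], [-157.13, 157.13]. Speed limits (degrees/s): [147.25, 147.25, 180, 180, 180, 180].

## Interface

Orientations are given as [roll, pitch, yaw] about the fixed x, y, z axes, in that order (R = Rz(yaw) Ry(pitch) Rx(roll)).
In Python, from cell import arm, read_camera, camera_info gives the robot as it stands.
- The arm moves only by the tool apply_moves, never from a script. Its argument "rows" is one flat list of numbers, 7 for each row, row after row: the turn, a rotation vector about the tool's x, y, z scaled (see below), then the shift along the tool's x, y, z scaled (see below), then the gripper's target within -1 to 1 (fully open at 1, half-way at 0, shut at -1). A call has 1 to 10 rows; each row is the pose to reach, as a shift and turn from the pose commanded when the call began, along the tool's axes at that moment; what a row does not reach only later rows make up. The controller multiplies each number of a shift by 300 mm and each number of a turn by 45 degrees. A row lasts 1/8 s, in which the tool goes at most 62.5 mm and 10.7 degrees, less where a joint would pass 70% of its speed; a pose out of reach is approached as far as the arm can. A call with a number of a shift or a turn outside -1 to 1 is refused whole. A call with a gripper value outside its range is refused whole. The fingers move at their own pace and stop on an object; "grip_force" is the grip in N (left out, the last holds). Time passes only in rows, so rows that repeat a pose let the fingers close. It gives the time, the measured TCP pose, the force and the opening at its end, in the units of the state.
- arm.get_state(): the state, without advancing time (a new reading comes with each control period).
- read_camera(name): name is "scene" or "side" or "wrist"; returns the picture (480x640x3 uint8, red, green, blue); there is no depth.
- camera_info(name): a dict with "mtx" (3x3 intrinsics, pixels), "distortion" ([k1, k2, p1, p2, k3] as OpenCV has them; the pictures are not rectified), "R" (3x3) and "t" (3): a world point X has camera coordinates R X + t; the wrist camera has in their place "tool_from_camera" (4x4, takes a point from camera to tool coordinates, whose origin is the TCP and whose axes are the tool frame's). Camera axes: x right, y down, z forward; pixel columns grow to the right and rows downward; lengths in m; the calibration is good to about 2 mm. A picture is of the moment at which its call begins: read the wrist's pose just before it. camera_info takes no time and is no camera call.
- arm.finish_job(): hands the job in, once; it reports no verdict.
The state is a dict: "time": time; "joints": joint angles; "qvel": joint speeds; "effort": joint torques, N m; "eef_pos": TCP position; "tool_rot": TCP orientation; "wrist_force": force on the tool from outside, world axes, zero at the start; "moment": the same for the moment, N m; "opening": opening from 0.0 (shut) to 1.0 (fully open).
Only numpy, scipy, OpenCV 4.12 (cv2) and the standard library are available. Lean on these libraries where they do the work, as an engineer would, in place of code of your own. Each camera call takes 0.05 s, during which the arm holds its last target. There are 200 camera calls.

## Working session

There is one attempt and no reset: what is moved stays moved. The work goes in short steps, Python scripts to look and compute and a tool call to move; the robot and the scene stay as the last step left them, time stands still between calls to the robot, and variables do not carry over. Pictures are saved under pics/ and viewed, about 8 in all and at most 12, crops included, and the job is handed in when it is done.

Besides the shell and the picture viewer there is one more tool, called after "Request:" as a command line: name --argument value ..., lists and objects as JSON in quotes. apply_moves: Moves the arm, as the interface text tells. Its arguments: {"type":"object","properties":{"rows":{"type":"array","items":{"type":"number"}},"grip_force":{"type":"number"}},"required":["rows"]}

```bash
ls; mkdir -p pics; python3 - <<'E'
from cell import arm, read_camera, camera_info
import cv2,numpy as np
np.set_printoptions(precision=4,suppress=True)
ims=[]
for n in ("scene","side"):
    im=read_camera(n); cv2.imwrite(f"pics/{n}0.png",im[:,:,::-1]); 
    c=camera_info(n); print(n,np.array(c['mtx']).tolist(),c['distortion']); R=np.array(c['R']);t=np.array(c['t']);print(-R.T@t,R[2])
print(arm.get_state())
print(camera_info("wrist"))
E
```

```text
pics
scene [[469.6406523937173, 0.0, 316.2526205821202], [0.0, 469.6406523937173, 247.49248780084034], [0.0, 0.0, 1.0]] [-0.014  0.     0.     0.     0.   ]
[ 1.0262 -0.0103  0.8825] [-0.6048  0.017  -0.7962]
side [[493.7874746403874, 0.0, 320.9298210583742], [0.0, 493.7874746403874, 234.50024617428096], [0.0, 0.0, 1.0]] [0.0004 0.     0.     0.     0.    ]
[ 0.3074 -0.8187  0.6036] [ 0.1195  0.854  -0.5064]
{'time': 0.1, 'joints': array([67.0897, 14.0782, 89.318 , -0.0002, 76.7014, -9.9732]), 'qvel': array([ 0.0291, -0.1093, -0.2663,  0.0149, -0.0226, -0.0876]), 'effort': array([  0.0007, -41.6912, -31.5526,   0.0687,   0.031 ,  -0.0001]), 'eef_pos': array([0.1453, 0.633 , 0.2045]), 'tool_rot': array([-179.9833,    0.0961,   77.063 ]), 'wrist_force': array([-0.3637,  0.6474, -0.0231]), 'moment': array([-0.0277,  0.0316,  0.028 ]), 'opening': 0.9978010951045261}
{'mtx': array([[376.4649,   0.    , 325.8188],
       [  0.    , 376.4649, 242.4316],
       [  0.    ,   0.    ,   1.    ]]), 'distortion': array([-0.0636,  0.    ,  0.    ,  0.    ,  0.    ]), 'tool_from_camera': array([[ 1.    , -0.0011,  0.0002, -0.0007],
       [ 0.0011,  0.9627,  0.2706, -0.0788],
       [-0.0005, -0.2706,  0.9627, -0.1797],
       [ 0.    ,  0.    ,  0.    ,  1.    ]])}
```

View pics/scene0.png

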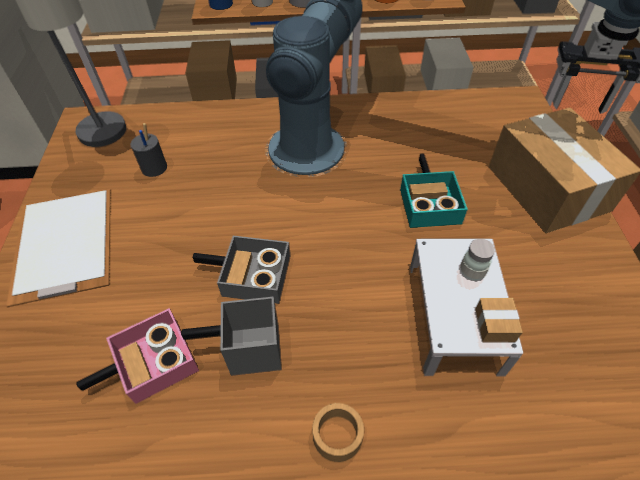

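View pics/side0.png

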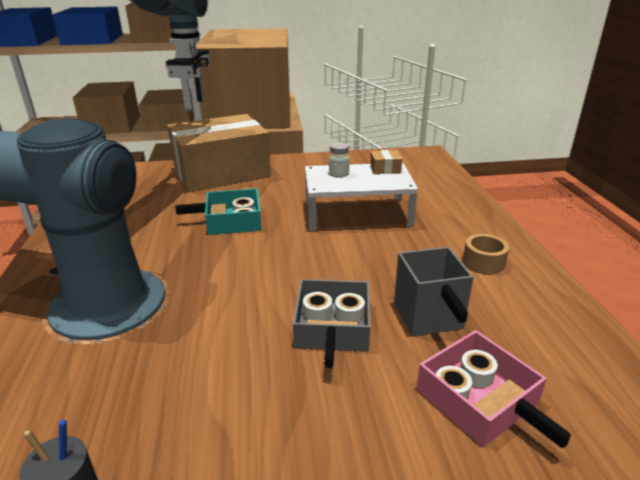

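The candidates are grey tray (scene 255,268 / side 332,315), tall grey bin (250,335), pink tray (150,355) and turquoise tray (433,198). Only the low grey tray with tape rolls fits the description, so I'll confirm it in an enlarged crop and measure.

```bash
cat > h.py <<'E'
import numpy as np,cv2
from cell import arm,read_camera,camera_info
np.set_printoptions(precision=4,suppress=True)
def ray(n,uv,z,pose=None):
    c=camera_info(n);uv=np.array(uv,float).reshape(-1,1,2)
    p=cv2.undistortPoints(uv,np.array(c['mtx']),np.array(c['distortion']))[:,0]
    d=np.c_[p,np.ones(len(p))]
    R=np.array(c['R']);t=np.array(c['t']);o=-R.T@t;d=d@R
    s=(z-o[2])/d[:,2];return o+d*s[:,None]
def quad(mask):
    cs,_=cv2.findContours(mask,cv2.RETR_EXTERNAL,cv2.CHAIN_APPROX_NONE)
    c=max(cs,key=cv2.contourArea);return c[:,0,:]
E
python3 - <<'E'
from h import *
a=cv2.imread("pics/scene0.png");b=cv2.imread("pics/side0.png")
A=cv2.resize(a[225:380,185:300],None,fx=3.4,fy=3.4,interpolation=cv2.INTER_CUBIC)
B=cv2.resize(a[225:380,400:530],None,fx=3,fy=3.4,interpolation=cv2.INTER_CUBIC)
cv2.imwrite("pics/crop1.png",np.hstack([A,B]));print(A.shape,B.shape)
hsv=cv2.cvtColor(a,cv2.COLOR_BGR2HSV)
for p in [(430,300),(440,260),(240,243),(285,255),(232,293),(210,260),(270,295)]: print(p,hsv[p[1],p[0]])
E
```

```text
(527, 391, 3) (527, 390, 3)
(430, 300) [107   8 226]
(440, 260) [109   9 227]
(240, 243) [ 0  0 56]
(285, 255) [ 10   6 119]
(232, 293) [30  5 56]
(210, 260) [90 21 12]
(270, 295) [ 0  4 58]
```

View pics/crop1.png

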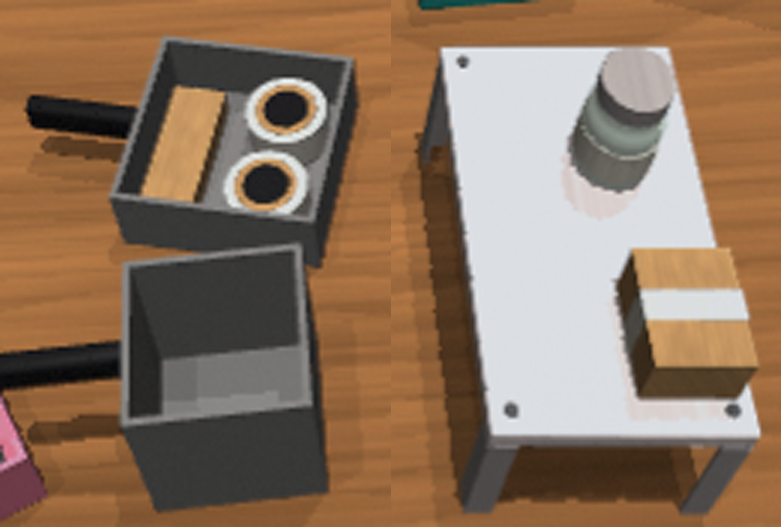

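The crop confirms it: the low grey tray with two tape rolls and a flat carton, handle pointing left, with the tall empty bin below it. Now I'll measure the corners.

```bash
cat >> h.py <<'E'
def fitrect(P,hx,hy):  # P corners order (-x,-y),(+x,-y),(+x,+y),(-x,+y); rigid 2D fit
    Q=np.array([[-hx,-hy],[hx,-hy],[hx,hy],[-hx,hy]]);c=P[:,:2].mean(0);H=Q.T@(P[:,:2]-c)
    U,S,V=np.linalg.svd(H);R=(U@np.diag([1,np.linalg.det(U@V)])@V).T
    th=np.arctan2(R[1,0],R[0,0]);res=P[:,:2]-c-Q@R.T
    return c,np.degrees(th),res*1000
E
python3 - <<'E'
from h import *
a=cv2.imread("pics/scene0.png");s=np.array([185,225])
# world: image right=+y, image down=+x ; tray x -> image right, tray y -> -worldx = image up
px=lambda L,ox,fx:np.array([[x/fx+ox,y/3.4+225] for x,y in L])-[0.35,0.35]
tr=px([(112,198),(322,222),(355,60),(168,38)],185,3.4)
P=ray("scene",tr,.054);print(P[:,:2],np.linalg.norm(np.roll(P,-1,0)-P,axis=1));print(fitrect(P,.065,.065))
bn=px([(122,422),(313,405),(300,243),(123,265)],185,3.4)
P=ray("scene",bn,.115);print("bin",np.linalg.norm(np.roll(P,-1,0)-P,axis=1),fitrect(P,.05,.05))
hsv=cv2.cvtColor(a,cv2.COLOR_BGR2HSV)
m=((hsv[...,2]>195)&(hsv[...,1]<30)).astype(np.uint8);m[:, :400]=0;m[:225]=0;m[380:]=0;m[:,530:]=0
c=quad(m)
def line(sel): 
    v=cv2.fitLine(sel.astype(np.float32),cv2.DIST_HUBER,0,.01,.01).ravel();return v
def inter(l,k): 
    A=np.c_[l[:2],-k[:2]];t=np.linalg.solve(A,k[2:]-l[2:]);return l[2:]+t[0]*l[:2]
x,y=c.T;lo=[]
rows=sorted(set(y));L=np.array([[x[y==r].min(),r] for r in rows if 248<r<342])-[.5,0]
cols=sorted(set(x));T=np.array([[q,y[x==q].min()] for q in cols if 424<q<462])-[0,.5]
B=np.array([[q,y[x==q].max()] for q in cols if 438<q<505])+[0,.5]
Rr=np.array([[x[y==r].max(),r] for r in rows if (260<r<292)])+[.5,0]
l,t,b,r=map(line,(L,T,B,Rr))
Q=np.array([inter(l,b),inter(b,r),inter(r,t),inter(l,t)]);print(Q)
P=ray("scene",Q,.105);print("shelf",P[:,:2],np.linalg.norm(np.roll(P,-1,0)-P,axis=1));print(fitrect(P,.08,.13))
m=(hsv[...,2]<30).astype(np.uint8);m[:,:190]=0;m[:,226:]=0;m[:248]=0;m[270:]=0
yy,xx=np.nonzero(m);v=cv2.fitLine(np.c_[xx,yy].astype(np.float32),2,0,.01,.01).ravel();print("handle px",xx.min(),xx.max(),v)
e=[v[2:]+v[:2]*(q-v[2])/v[0] for q in (xx.min(),220)];E=ray("scene",e,.050);d=E[1]-E[0];print(E,np.degrees(np.arctan2(d[1],d[0])))
# side view of tray rim & shelf
E
```

```text
[[ 0.477  -0.2048]
 [ 0.5025 -0.0748]
 [ 0.3784 -0.0526]
 [ 0.3517 -0.177 ]] [0.1325 0.1261 0.1272 0.1284]
(array([ 0.4274, -0.1273]), np.float64(78.53305869030874), array([[-1.1833, -0.9054],
       [-1.4964,  1.7491],
       [ 1.7615, -1.9216],
       [ 0.9181,  1.0779]]))
bin [0.0997 0.0997 0.0989 0.0952] (array([ 0.6069, -0.1283]), np.float64(93.72112653888912), array([[-2.6387,  0.2117],
       [ 0.0368,  0.0299],
       [ 0.4195, -0.7276],
       [ 2.1825,  0.486 ]]))
[[433.5594 352.5   ]
 [521.3732 352.5   ]
 [492.112  238.5   ]
 [416.5149 238.5   ]]
shelf [[0.6823 0.2018]
 [0.6918 0.3564]
 [0.4357 0.3756]
 [0.4254 0.2178]] [0.1549 0.2568 0.1581 0.2573]
(array([0.5588, 0.2879]), np.float64(86.15981229047014), array([[-0.8755,  2.4292],
       [-2.0792, -2.6101],
       [ 1.2302, -0.8547],
       [ 1.7244,  1.0356]]))
handle px 193 222 [  0.9893   0.1461 207.4072 260.2635]
[[ 0.4058 -0.2651  0.05  ]
 [ 0.4204 -0.2046  0.05  ]] 76.40632142881707
```

Request:
apply_moves --rows '[0,0,0,0,0,-0.3,1,0,0,0.2,-0.16,0.14,-0.32,1,0,0,0.4,-0.32,0.28,-0.32,1,0,0,0.6,-0.48,0.42,-0.32,1,0,0,0.8,-0.64,0.56,-0.32,1,0,0,1,-0.8,0.7,-0.32,1,0,0,1,-0.8,0.7,-0.32,1]'

```text
time: 0.98
eef_pos: [0.2975, 0.3503, 0.3012]
tool_rot: [180.0, 0.0, 31.8]
wrist_force: [-0.2, 1.0, -0.5]
opening: 0.999
```

Request:
apply_moves --rows '[0,0,0.2,-0.04,0.2,0.05,1,0,0,0.4,-0.08,0.4,0.1,1,0,0,0.6,-0.12,0.6,0.15,1,0,0,0.8,-0.16,0.8,0.15,1,0,0,0.98,-0.2,1,0.15,1,0,0,0.98,-0.2,1,0.15,1]'

```text
time: 1.72
eef_pos: [0.4057, 0.0639, 0.2562]
tool_rot: [180.0, 0.0, -12.4]
wrist_force: [-0.9, 1.0, -0.9]
opening: 0.998
```

Request:
apply_moves --rows '[0,0,0,0.04,0.2,0.04,1,0,0,0,0.08,0.4,0.08,1,0,0,0,0.13,0.6,0.12,1,0,0,0,0.17,0.8,0.15,1,0,0,0,0.215,0.99,0.185,1,0,0,0,0.215,0.99,0.185,1,0,0,0,0.215,0.99,0.185,1]'

```text
time: 2.6
eef_pos: [0.4066, -0.2358, 0.2007]
tool_rot: [-179.9, 0.0, -11.9]
wrist_force: [-0.1, 0.9, 0.2]
opening: 0.997
```

```bash
cat >> h.py <<'E'
from scipy.spatial.transform import Rotation as Ro
def wray(uv,z,pos,rot):
    c=camera_info("wrist");uv=np.array(uv,float).reshape(-1,1,2)
    p=cv2.undistortPoints(uv,np.array(c['mtx']),np.array(c['distortion']))[:,0]
    T=np.array(c['tool_from_camera']);R=Ro.from_euler('xyz',rot,degrees=True).as_matrix()
    d=np.c_[p,np.ones(len(p))]@(R@T[:3,:3]).T;o=R@T[:3,3]+np.array(pos)
    return o+d*((z-o[2])/d[:,2])[:,None]
E
python3 - <<'E'
from h import *
s=arm.get_state();im=read_camera("wrist");cv2.imwrite("pics/w1.png",im[:,:,::-1])
print(s['time'],s['eef_pos'],s['tool_rot'],s['joints'],s['qvel'])
E
```

```text
2.6 [ 0.4066 -0.2358  0.2007] [-179.9358    0.0351  -11.8792] [-43.9906 -10.7069 115.0759   0.0368  75.6949 -32.1206] [ 0.9285 -1.3287  0.4402 -0.167  -0.0981 -0.0142]
```

View pics/w1.png

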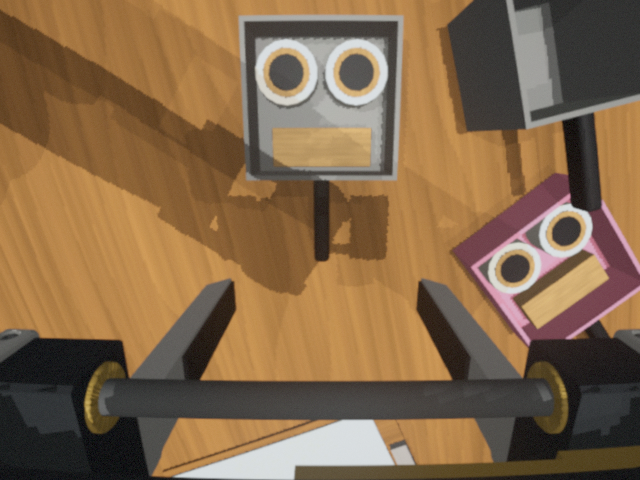

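The wrist view shows the tray centred with rim corners (239,16), (404,16), (397,180), (246,180). The handle runs from (321,180) to (322,261). The bin and the pink tray are on the right.

```bash
python3 - <<'E'
from h import *
pos=[0.4066,-0.2358,0.2007];rot=[-179.9358,0.0351,-11.8792]
P=wray([(397.5,180),(404,16),(239,16),(246,180)],.054,pos,rot)
print(P[:,:2],np.linalg.norm(np.roll(P,-1,0)-P,axis=1));c,t,r=fitrect(P,.065,.065);print(c,t,r)
u=np.array([np.cos(np.radians(t)),np.sin(np.radians(t))]);print("grip",c-.115*u)
H=wray([(322,261),(321.5,182)],.054,pos,rot);d=H[1]-H[0];print(H,np.degrees(np.arctan2(d[1],d[0])),H[0,:2]+.025*u)
g=c-.113*u;print("delta to grip",g-pos[:2])
E
```

```text
[[ 0.476  -0.2068]
 [ 0.5026 -0.08  ]
 [ 0.3751 -0.0529]
 [ 0.3479 -0.1797]] [0.1296 0.1303 0.1297 0.1309]
[ 0.4254 -0.1299] 78.02344438948579 [[ 0.4813  0.1023]
 [ 0.134  -0.2139]
 [-0.1897 -0.1376]
 [-0.4256  0.2493]]
grip [ 0.4015 -0.2423]
[[ 0.3967 -0.2653  0.054 ]
 [ 0.4113 -0.195   0.054 ]] 78.25315976561309 [ 0.4019 -0.2408]
delta to grip [-0.0047 -0.0046]
```

Request:
apply_moves --rows '[0,0,0,-0.012,0.024,0.15,1,0,0,0,-0.012,0.024,0.3,1,0,0,0,-0.012,0.024,0.45,1,0,0,0,-0.012,0.024,0.45,1,0,0,0,-0.012,0.024,0.45,1]'

```text
time: 3.28
eef_pos: [0.4024, -0.2437, 0.0679]
tool_rot: [179.9, -0.1, -11.9]
wrist_force: [-0.2, 0.2, 0.0]
opening: 0.997
```

```bash
python3 - <<'E'
from h import *
s=arm.get_state();print(s['eef_pos'],s['tool_rot'],s['wrist_force'])
E
```

```text
[ 0.4024 -0.2437  0.0679] [179.9128  -0.1463 -11.9251] [-0.211  0.242  0.045]
```

Request:
apply_moves --rows '[0,0,0,-0.003,0,0.1,1,0,0,0,-0.003,0,0.146,1,0,0,0,-0.003,0,0.146,1,0,0,0,-0.003,0,0.146,0,0,0,0,-0.003,0,0.146,-1,0,0,0,-0.003,0,0.146,-1,0,0,0,-0.003,0,0.146,-1,0,0,0,-0.003,0,0.146,-1,0,0,0,-0.003,0,0.146,-1]' --grip_force 50

```text
time: 4.4
eef_pos: [0.4001, -0.2435, 0.0222]
tool_rot: [-180.0, -0.0, -12.0]
wrist_force: [0.1, 0.6, -0.9]
opening: 0.397
```

```bash
python3 - <<'E'
from h import *
s=arm.get_state();im=read_camera("wrist");cv2.imwrite("pics/w2.png",im[:,:,::-1])
print(s['eef_pos'],s['tool_rot'],s['wrist_force'],s['opening'])
E
```

```text
[ 0.4001 -0.2435  0.0222] [-179.9992   -0.0011  -12.0421] [ 0.0837  0.5903 -0.8949] 0.3971473146010034
```

View pics/w2.png

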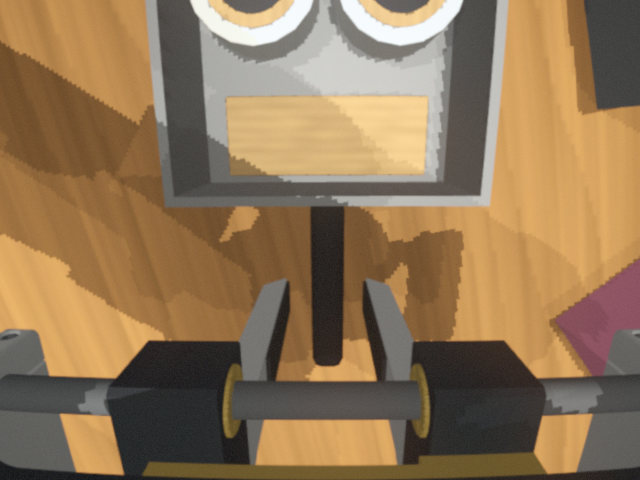

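The handle (312–343, 207–365) is centred between the still-closing fingers.

Request:
apply_moves --rows '[0,0,0,0,0,0,-1,0,0,0,0,0,0,-1,0,0,0,0,0,0,-1,0,0,0,0,0,0,-1,0,0,0,0,0,0,-1]'

```text
time: 5.08
eef_pos: [0.4002, -0.2436, 0.0221]
tool_rot: [180.0, -0.0, -12.0]
wrist_force: [0.8, -0.3, -0.7]
opening: 0.143
```

```bash
python3 - <<'E'
from h import *
s=arm.get_state();im=read_camera("wrist");cv2.imwrite("pics/w3.png",im[:,:,::-1])
print(s['eef_pos'],s['tool_rot'],s['wrist_force'],s['moment'],s['opening'])
g=cv2.cvtColor(im,cv2.COLOR_RGB2GRAY)
# rim outer -x edge rows at several columns
for u in (190,230,270,380,420,460): print(u,np.argmin(np.diff(g[180:230,u].astype(int)))+180,g[198:216:2,u])
E
```

```text
[ 0.4002 -0.2436  0.0221] [179.9981  -0.0097 -12.0409] [ 0.7642 -0.2719 -0.7101] [-0.1098 -0.0588 -0.0105] 0.14317602509270871
190 184 [101  99 100  99  93  87  84  87  84]
230 181 [101 101 102 102  96  91  88  88 101]
270 181 [102 105 102 103  99  96  97  95  95]
380 181 [169 169 170 171 156 147 148 155 155]
420 181 [182 184 182 183 165 144 142 144 144]
460 206 [179 181 179 180 172 162 160 162 160]
```

Request:
apply_moves --rows '[0,0,0,0,-0.03,0,-1,0,0,0,0,-0.1,0,-1,0,0,0,0,-0.19,0,-1,0,0,0,0,-0.28,0,-1,0,0,0,0,-0.37,0,-1,0,0,0,0,-0.44,0,-1,0,0,0,0,-0.467,0,-1,0,0,0,0,-0.467,0,-1]'

```text
time: 6.12
eef_pos: [0.4293, -0.1052, 0.0221]
tool_rot: [-179.9, 0.0, -12.0]
wrist_force: [1.6, 5.2, 0.8]
opening: 0.143
```

```bash
python3 - <<'E'
from h import *
s=arm.get_state();im=read_camera("wrist");cv2.imwrite("pics/w4.png",im[:,:,::-1])
print(s['eef_pos'],s['tool_rot'],s['wrist_force'],s['moment'],s['opening'])
for f in ("w3","w4"):
    im=cv2.imread(f"pics/{f}.png");g=cv2.GaussianBlur(cv2.cvtColor(im,cv2.COLOR_BGR2GRAY),(3,3),0).astype(int)
    print(f,[(u,g[204:211,u].tolist()) for u in (200,460)],[ (v,g[v,155:175].tolist(),g[v,482:505].tolist()) for v in (180,)])
E
```

```text
[ 0.4293 -0.1052  0.0221] [-179.8639    0.0357  -12.0384] [1.6314 5.2139 0.8499] [ 0.6362 -0.1217 -0.0427] 0.14297662530572006
w3 [(200, [100, 98, 94, 90, 88, 87, 87]), (460, [180, 177, 171, 165, 162, 161, 161])] [(180, [91, 89, 88, 88, 88, 90, 95, 99, 100, 99, 99, 99, 99, 99, 97, 91, 81, 70, 65, 64], [181, 191, 192, 192, 192, 193, 193, 192, 189, 181, 174, 171, 170, 170, 169, 169, 169, 168, 168, 168, 167, 167, 167])]
w4 [(200, [104, 101, 98, 95, 93, 92, 91]), (460, [191, 188, 181, 173, 170, 169, 169])] [(180, [89, 89, 90, 93, 99, 113, 129, 138, 138, 136, 141, 156, 172, 179, 174, 155, 122, 89, 72, 69], [184, 190, 191, 192, 191, 191, 191, 189, 182, 170, 159, 154, 153, 153, 153, 153, 154, 155, 156, 158, 160, 161, 163])]
```

View pics/w4.png

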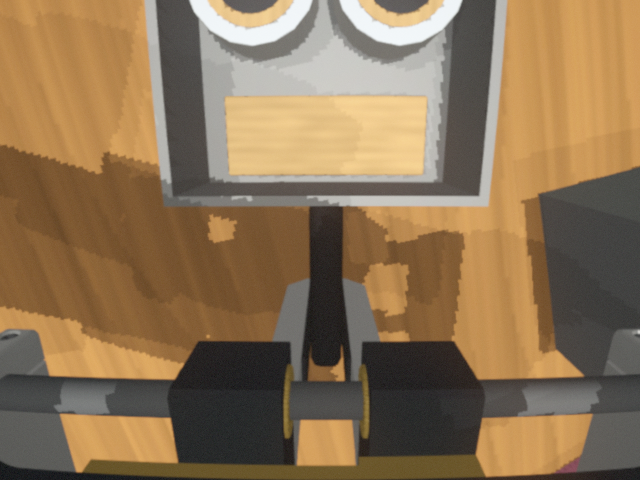

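Tray still square in the gripper, with its handle wall on row 206.5. Next I'll move to the staging point in front of the shelf.

Request:
apply_moves --rows '[0,0,-0.01,0.02,-0.03,0,-1,0,0,-0.04,0.06,-0.09,0,-1,0,0,-0.07,0.11,-0.15,0,-1,0,0,-0.1,0.165,-0.21,0,-1,0,0,-0.13,0.22,-0.27,0,-1,0,0,-0.16,0.27,-0.33,0,-1,0,0,-0.183,0.297,-0.361,0,-1,0,0,-0.183,0.297,-0.361,0,-1,0,0,-0.183,0.297,-0.361,0,-1]'

```text
time: 7.3
eef_pos: [0.5391, -0.0191, 0.0221]
tool_rot: [-180.0, -0.0, -3.9]
wrist_force: [1.4, 1.0, 1.3]
opening: 0.146
```

```bash
python3 - <<'E'
from h import *
s=arm.get_state();im=read_camera("wrist");cv2.imwrite("pics/w5.png",im[:,:,::-1])
a=read_camera("scene");cv2.imwrite("pics/scene5.png",a[:,:,::-1])
print(s['eef_pos'],s['tool_rot'],s['wrist_force'],s['moment'],s['opening'])
cv2.imwrite("pics/m5.png",np.vstack([im[:300,:,::-1],cv2.resize(a[200:400,200:560,::-1],(540,300))[:, :] if 0 else cv2.copyMakeBorder(cv2.resize(a[200:400,200:560,::-1],(540,300)),0,0,0,100,0)]))
E
```

```text
[ 0.5391 -0.0191  0.0221] [-179.9505   -0.0367   -3.8718] [1.3663 1.0472 1.3219] [ 0.1513 -0.0404  0.0506] 0.14605972003728193
```

View pics/m5.png

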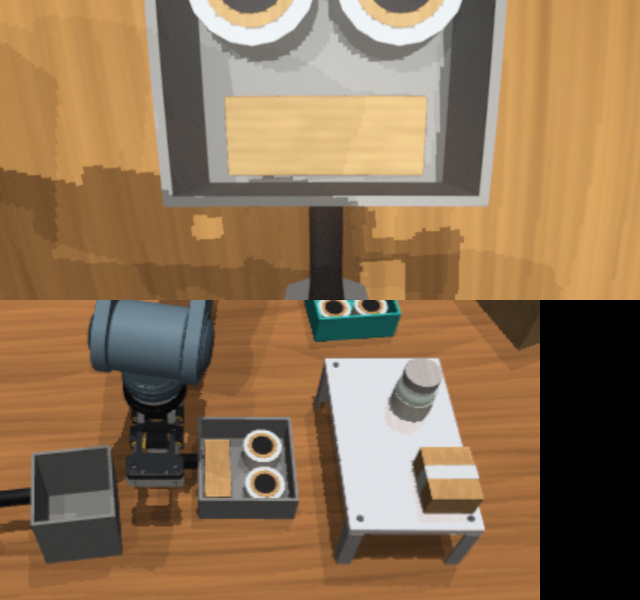

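```bash
python3 - <<'E'
from h import *
s=arm.get_state();pos,rot=s['eef_pos'],s['tool_rot']
W=wray([(163.5,206.5),(489.5,206.5)],.054,pos,rot);d=W[0]-W[1];m=W.mean(0)
print("wall",W[:,:2],np.linalg.norm(d),"tray yaw",np.degrees(np.arctan2(d[1],d[0]))-90,"wall mid - tcp",m[:2]-pos[:2])
a=cv2.imread("pics/side0.png");hsv=cv2.cvtColor(a,cv2.COLOR_BGR2HSV)
for u in (320,360,400): print(u,hsv[165:206:2,u,2], hsv[165:206:8,u,1])
for v in (176,184,190): print(v,hsv[v,298:316,2],hsv[v,405:420,2])
B=cv2.resize(a[140:235,295:425],None,fx=6,fy=6,interpolation=cv2.INTER_CUBIC);cv2.imwrite("pics/side_shelf.png",B)
E
```

```text
wall [[0.4771 0.0367]
 [0.608  0.0276]] 0.13118141453661522 tray yaw 86.04527834724757 wall mid - tcp [0.0035 0.0513]
320 [208 241 241 240 241 240 239 239 240 240 240 239 241 233 132 125 136 157
 145  74  58] [ 65   3   3   3 105 158]
360 [235 241 241 241 240 241 240 241 241 241 241 241 241 168 128 137 154 137
  80  55  53] [  4   2   3   3 157 159]
400 [ 99 104 109 115 182 238 240 240 238 238 240 241 181 127 112  67  71  83
 114 139  96] [113  24   3   8  40 157]
176 [169 168 166 168 171 172 166 154 191 231 239 240 241 240 240 240 240 240] [240 240 240 239 235 224 201 186 181 179 177 177 181 183 184]
184 [173 172 170 167 166 167 163 137 130 193 231 238 239 240 240 240 240 240] [239 239 238 233 216 202 209 226 234 232 217 193 182 182 183]
190 [176 173 170 168 166 164 157 133 101 119 194 233 240 238 227 209 207 223] [128 129 126 126 125 126 126 127 128 128 127 132 147 169 179]
```

View pics/side_shelf.png

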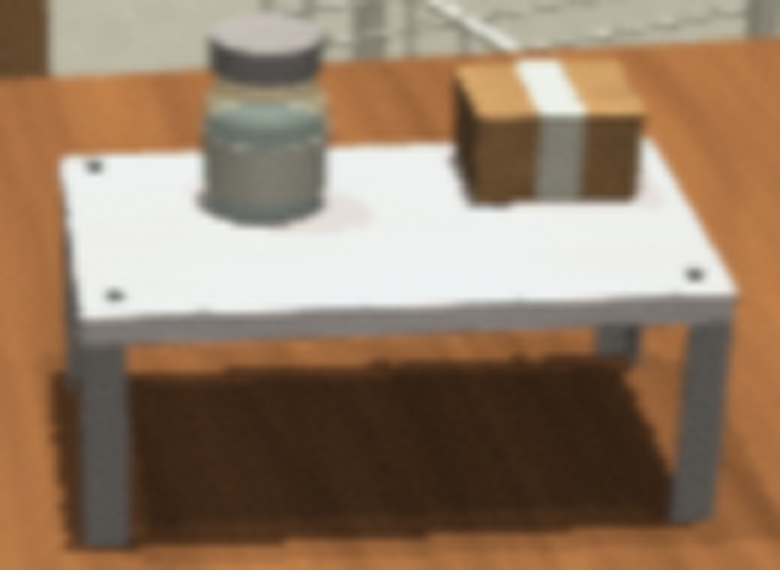

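The side crop shows the front-edge top corners at crop (80,318) and (737,294), with four corner legs and an open front.

```bash
python3 - <<'E'
from h import *
f=lambda L:np.array(L)/6+[295,140]-.42
P=ray("side",f([(79,318),(737,294)]),.105);d=P[0]-P[1];print("front",P[:,:2],np.linalg.norm(d),P.mean(0),"yaw",np.degrees(np.arctan2(d[1],d[0]))-90)
P=ray("side",f([(652,140),(62,157)]),.105);print("back",P[:,:2],P.mean(0))
P=ray("side",f([(108,545),(692,521)]),0);d=P[0]-P[1];print("legs front bottom",P[:,:2],np.linalg.norm(d),P.mean(0),"yaw",np.degrees(np.arctan2(d[1],d[0]))-90)
E
```

```text
front [[0.4219 0.2178]
 [0.6808 0.2003]] 0.2595458797183221 [0.5514 0.2091 0.105 ] yaw 86.14628265358004
back [[0.6928 0.3595]
 [0.4338 0.3798]] [0.5633 0.3696 0.105 ]
legs front bottom [[0.4324 0.2218]
 [0.6735 0.2055]] 0.2416901556844988 [0.5529 0.2137 0.    ] yaw 86.13039721632705
```

Request:
apply_moves --rows '[0,0,0,-0.003,-0.03,0,-1,0,0,0,-0.007,-0.09,0,-1,0,0,0,-0.007,-0.15,0,-1,0,0,0,-0.007,-0.21,0,-1,0,0,0,-0.007,-0.27,0,-1,0,0,0,-0.007,-0.33,0,-1,0,0,0,-0.007,-0.367,0,-1,0,0,0,-0.007,-0.367,0,-1]'

```text
time: 8.4
eef_pos: [0.5442, 0.093, 0.0221]
tool_rot: [-179.8, 0.0, -3.8]
wrist_force: [0.0, 5.1, 0.4]
opening: 0.146
```

```bash
python3 - <<'E'
from h import *
s=arm.get_state();im=read_camera("wrist");cv2.imwrite("pics/w6.png",im[:,:,::-1])
print(s['time'],s['eef_pos'],s['tool_rot'],s['wrist_force'],s['moment'],s['opening'])
E
```

```text
8.4 [0.5442 0.093  0.0221] [-179.8284    0.0044   -3.7919] [0.0158 5.062  0.4424] [ 0.6055 -0.0382  0.0541] 0.1456338762712229
```

View pics/w6.png

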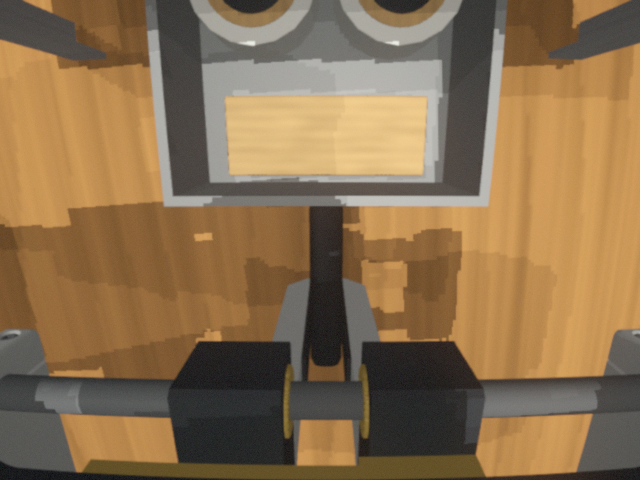

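Leg feet show at (105,56) and (548,58), so their midpoint of 326.5 matches the tray's centre at 326.5. The tray is midway between the legs; I'll check that in millimetres and advance.

Request:
apply_moves --rows '[0,0,0,0,-0.03,0,-1,0,0,0,0,-0.08,0,-1,0,0,0,0,-0.12,0,-1,0,0,0,0,-0.15,0,-1,0,0,0,0,-0.15,0,-1,0,0,0,0,-0.15,0,-1]'

```text
time: 9.2
eef_pos: [0.5473, 0.1367, 0.0222]
tool_rot: [-179.9, -0.0, -3.8]
wrist_force: [-0.1, 3.1, 0.7]
opening: 0.144
```

```bash
python3 - <<'E'
from h import *
P=wray([(105,56.5),(548,58)],0,[0.5442,0.093,0.0221],[-179.83,0,-3.79]);print("leg feet",P[:,:2],P.mean(0),np.linalg.norm(P[0]-P[1]))
s=arm.get_state();im=read_camera("wrist");cv2.imwrite("pics/w7.png",im[:,:,::-1])
print(s['time'],s['eef_pos'],s['tool_rot'],s['wrist_force'],s['moment'],s['opening'])
E
```

```text
leg feet [[0.4401 0.2197]
 [0.6648 0.2039]] [ 0.5524  0.2118 -0.    ] 0.22522476492873653
9.2 [0.5473 0.1367 0.0222] [-179.8796   -0.0201   -3.8327] [-0.0581  3.12    0.7044] [ 0.5054 -0.0522 -0.0045] 0.14439204220694138
```

View pics/w7.png

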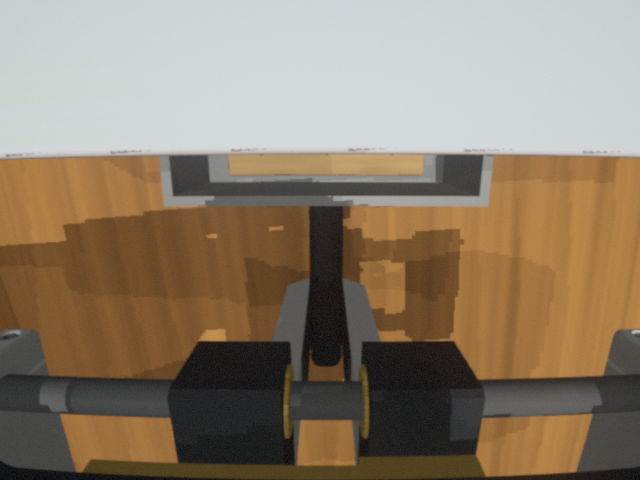

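```bash
python3 - <<'E'
from h import *
pos=[0.5473,0.1367,0.0222];rot=[-179.88,-.02,-3.83]
im=cv2.imread("pics/w7.png");g=cv2.cvtColor(im,cv2.COLOR_BGR2GRAY).astype(int)
print(g[144:162,60],g[144:162,330],g[144:162,590])
pts=[(u,np.nonzero(g[100:190,u]>195)[0].max()+100.5) for u in list(range(10,150,5))+list(range(510,630,5))]
v=cv2.fitLine(np.float32(pts),cv2.DIST_HUBER,0,.01,.01).ravel();e=[v[2:]+v[:2]*(q-v[2])/v[0] for q in (20,327,620)];print(np.array(e))
for z in (.105,.09):
    P=wray(e,z,pos,rot);d=P[0]-P[2];print(z,P[:,:2],"yaw",np.degrees(np.arctan2(d[1],d[0]))-90)
W=wray([(163.5,206.5),(489.5,206.5)],.054,pos,rot);print(W)
E
```

```text
[213 213 211 213 212 213 212 211 205 198 191 180 158 129 124 127 128 129] [216 215 215 213 208 204 197 187 171 150 155 162 164 160 158 154 154 154] [211 213 212 213 211 210 195 173 162 174 181 161 132 127 126 128 128 127]
[[ 20.     152.5299]
 [327.     152.456 ]
 [620.     152.3856]]
0.105 [[0.4717 0.2171]
 [0.5522 0.2105]
 [0.6291 0.2063]] yaw 86.0868329508182
0.09 [[0.4593 0.2176]
 [0.5522 0.21  ]
 [0.641  0.2051]] yaw 86.0868329508182
[[0.4853 0.1924 0.054 ]
 [0.6163 0.1835 0.054 ]]
```

Request:
apply_moves --rows '[0,0,0,0,-0.02,0,-1,0,0,0,0,-0.05,0,-1,0,0,0,0,-0.072,0,-1,0,0,0,0,-0.072,0,-1,0,0,0,0,-0.072,0,-1,0,0,0,0,-0.072,0,-1]'

```text
time: 10.0
eef_pos: [0.5487, 0.1574, 0.0222]
tool_rot: [-180.0, -0.0, -3.8]
wrist_force: [-0.8, -0.5, 1.3]
opening: 0.146
```

```bash
python3 - <<'E'
from h import *
s=arm.get_state();im=read_camera("wrist");cv2.imwrite("pics/w8.png",im[:,:,::-1])
pos,rot=s['eef_pos'],s['tool_rot'];print(s['time'],pos,rot,s['wrist_force'],s['moment'],s['opening'])
g=cv2.cvtColor(im,cv2.COLOR_RGB2GRAY).astype(int)
for u in (60,250,420,590):print(u,g[196:226,u])
E
```

```text
10.0 [0.5487 0.1574 0.0222] [-179.977    -0.0081   -3.8176] [-0.8421 -0.4958  1.2773] [-0.1899 -0.0311 -0.0415] 0.14560442026688047
60 [187 190 187 187 188 188 186 188 188 188 187 188 187 188 187 189 188 188
 188 188 187 188 188 187 188 187 187 188 187 189]
250 [190 190 189 191 189 190 190 190 189 188 190 191 182 157 138 137 138 137
 136 137 138 136 138 136 137 137 137 138 138 135]
420 [190 190 191 189 189 189 190 189 189 191 189 190 191 190 191 191 190 190
 190 190 189 190 190 190 189 190 189 189 188 190]
590 [186 188 187 187 188 188 187 188 188 187 187 187 187 186 187 189 188 187
 187 187 188 187 186 187 188 187 187 187 187 186]
```

View pics/w8.png

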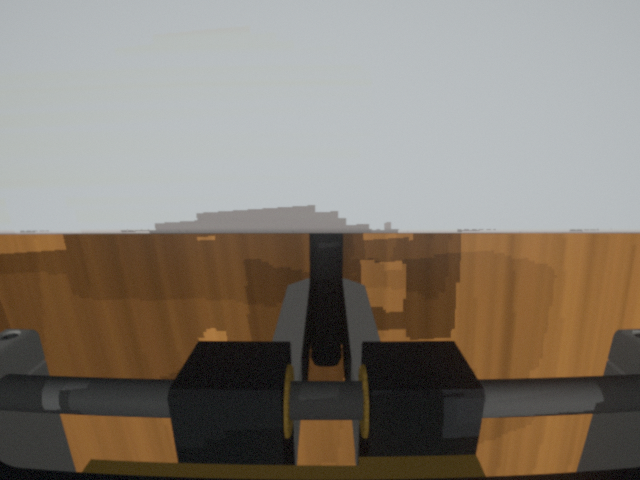

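The board's front edge is straight across row ~233 and now covers the tray wall. I'll compute the flush error.

```bash
python3 - <<'E'
from h import *
s=arm.get_state();pos,rot=s['eef_pos'],s['tool_rot'];print(pos,rot)
im=cv2.imread("pics/w8.png");g=cv2.cvtColor(im,cv2.COLOR_BGR2GRAY).astype(int)
print(g[226:240,60],g[226:240,560])
u=np.array([np.cos(np.radians(86.1)),np.sin(np.radians(86.1))])
for r in (231.5,233,234.5):
    for z in (.105,.09):
        P=wray([(20,r),(327,r),(620,r)],z,pos,rot);d=P[0]-P[2];print(r,z,P[1,:2],"yaw",np.degrees(np.arctan2(d[1],d[0]))-90,"edge ahead of wall mm",1000*((P[1,:2]-pos[:2])@u-.0514))
E
```

```text
[0.5487 0.1574 0.0222] [-179.9801   -0.0079   -3.8124]
[187 187 187 187 186 180 169 141 119 110 111 110 111 109] [188 188 187 185 180 171 148 126 113 110 113 111 111 109]
231.5 0.105 [0.5523 0.2109] yaw 86.10192824067514 edge ahead of wall mm 2.2648449735168317
231.5 0.09 [0.5521 0.2072] yaw 86.10192824067514 edge ahead of wall mm -1.4558017523643094
233 0.105 [0.5522 0.2105] yaw 86.10213334076823 edge ahead of wall mm 1.8547944309971476
233 0.09 [0.5521 0.2067] yaw 86.10213334076823 edge ahead of wall mm -1.9293218415375595
234.5 0.105 [0.5522 0.2101] yaw 86.10233878428653 edge ahead of wall mm 1.4438527911087295
234.5 0.09 [0.552  0.2063] yaw 86.10233878428653 edge ahead of wall mm -2.4038709563107346
```

The scene, side and wrist estimates put the remaining gap at 0 to 1.9 mm, so I'll advance 1 mm and release.

Request:
apply_moves --rows '[0,0,0,0,-0.004,0,-1,0,0,0,0,-0.004,0,-1,0,0,0,0,-0.004,0,-1,0,0,0,0,-0.004,0,0,0,0,0,0,-0.004,0,0,0,0,0,0,-0.004,0,0,0,0,0,0,-0.004,0,0,0,0,0,0,-0.004,0,0]'

```text
time: 11.05
eef_pos: [0.5487, 0.1586, 0.0221]
tool_rot: [-180.0, 0.0, -3.8]
wrist_force: [-0.2, -0.2, 0.2]
opening: 0.502
```

```bash
python3 - <<'E'
from h import *
s=arm.get_state();print(s['time'],s['eef_pos'],s['tool_rot'],s['wrist_force'],s['opening'])
E
```

```text
11.05 [0.5487 0.1586 0.0221] [-179.9961    0.0008   -3.796 ] [-0.2036 -0.2157  0.1768] 0.5016810193818996
```

Request:
apply_moves --rows '[0,0,0,0,0,-0.06,0,0,0,0,0,0,-0.18,0,0,0,0,0,0,-0.32,0,0,0,0,0,0,-0.46,0,0,0,0,0,0,-0.6,0,0,0,0,0,0.13,-0.6,0,0,0,0,0,0.26,-0.6,0,0,0,0,0,0.4,-0.6,0,0,0,0,0,0.4,-0.6,0,0,0,0,0,0.4,-0.6,0]'

```text
time: 12.3
eef_pos: [0.541, 0.0392, 0.203]
tool_rot: [-180.0, -0.1, -3.8]
wrist_force: [0.9, -0.3, -0.6]
opening: 0.505
```

```bash
python3 - <<'E'
from h import *
s=arm.get_state();im=read_camera("wrist")[:,:,::-1];cv2.imwrite("pics/w9.png",im)
print(s['time'],s['eef_pos'],s['tool_rot'],s['opening'])
sd=read_camera("side")[:,:,::-1];sc=read_camera("scene")[:,:,::-1];cv2.imwrite("pics/side9.png",sd);cv2.imwrite("pics/scene9.png",sc)
w=cv2.resize(im[0:300,80:560],(480,300))
a=cv2.resize(sd[135:255,290:430],None,fx=2.5,fy=2.5);b=cv2.resize(sc[200:400,180:540],None,fx=1.25,fy=1.25)
B=np.zeros((600,800,3),np.uint8);B[:300,:480]=im[0:300,80:560];h,k=a.shape[:2];B[:h,480:480+min(k,320)]=a[:,:320];h,k=b.shape[:2];B[310:310+h,:k]=b;cv2.imwrite("pics/m9.png",B)
E
```

```text
12.3 [0.541  0.0392 0.203 ] [-179.981    -0.0653   -3.8066] 0.5048411121033803
```

View pics/m9.png

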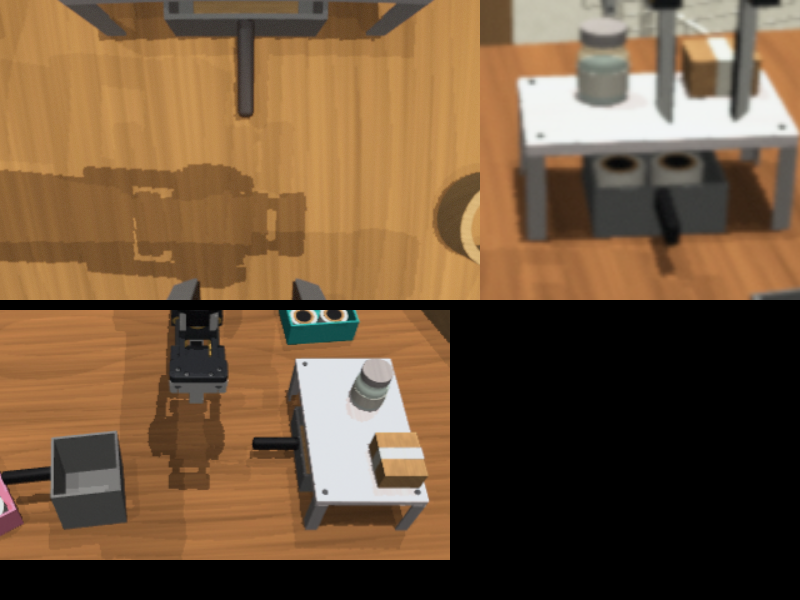

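The tray is under the shelf, straight, with its handle out. The jar, carton and bin look undisturbed. One numeric check of flushness, centring and the bystanders.

```bash
python3 - <<'E'
from h import *
pos=[0.541,0.0392,0.203];rot=[-179.981,-.0653,-3.8066]
im=cv2.imread("pics/w9.png");g=cv2.cvtColor(im,cv2.COLOR_BGR2GRAY).astype(int)
for u in (265,300,360,390): print(u,g[0:44:1,u].tolist())
for u in (200,480): print(u,g[0:14,u].tolist())
print("row20",g[28,236:256].tolist(),g[28,396:416].tolist());print("tip",g[108:124,325].tolist(),g[100,314:340].tolist())
a=cv2.imread("pics/scene0.png");b=cv2.imread("pics/scene9.png")
d=np.abs(a.astype(int)-b).max(2)
for n,(x0,x1,y0,y1) in dict(jar=(458,498,236,285),carton=(478,522,295,345),bin=(218,282,300,374),pink=(75,200,308,400)).items(): print(n,(d[y0:y1,x0:x1]>40).mean())
E
```

```text
265 [92, 91, 88, 86, 89, 89, 86, 91, 91, 85, 89, 88, 86, 95, 99, 99, 99, 99, 93, 73, 58, 59, 58, 60, 61, 58, 59, 57, 62, 59, 62, 58, 57, 59, 59, 66, 86, 92, 102, 120, 139, 143, 147, 144]
300 [94, 95, 96, 95, 96, 93, 96, 94, 99, 94, 94, 97, 99, 101, 103, 101, 102, 99, 86, 71, 57, 58, 57, 59, 56, 57, 53, 57, 58, 60, 59, 57, 53, 60, 57, 63, 72, 79, 97, 120, 126, 127, 127, 127]
360 [91, 94, 95, 96, 98, 98, 95, 95, 95, 98, 99, 97, 95, 97, 102, 103, 101, 99, 93, 76, 60, 56, 57, 59, 58, 57, 58, 53, 58, 57, 55, 56, 60, 56, 63, 61, 72, 79, 91, 110, 123, 126, 125, 127]
390 [93, 90, 89, 88, 87, 88, 89, 88, 90, 87, 85, 88, 93, 92, 98, 100, 101, 101, 91, 74, 61, 60, 57, 59, 61, 58, 55, 56, 56, 56, 58, 57, 58, 54, 60, 61, 76, 88, 90, 103, 125, 137, 140, 141]
200 [90, 93, 91, 88, 87, 89, 88, 87, 89, 89, 88, 90, 86, 88]
480 [93, 90, 86, 80, 70, 68, 67, 70, 72, 70, 69, 67, 70, 70]
row20 [87, 89, 94, 92, 95, 93, 90, 91, 93, 92, 93, 91, 93, 83, 68, 63, 59, 59, 59, 58] [55, 60, 56, 57, 63, 76, 82, 85, 85, 82, 84, 84, 82, 83, 83, 86, 87, 89, 87, 85]
tip [81, 80, 81, 75, 70, 62, 57, 53, 47, 76, 106, 129, 148, 153, 153, 153] [127, 106, 98, 73, 60, 55, 63, 70, 71, 78, 79, 78, 80, 78, 80, 76, 68, 61, 54, 74, 115, 130, 129, 130, 128, 132]
jar 0.0
carton 0.0
bin 0.005067567567567568
pink 0.0
```

```bash
python3 - <<'E'
from h import *
pos=[0.541,0.0392,0.203];rot=[-179.981,-.0653,-3.8066]
u=np.array([np.cos(np.radians(86.1)),np.sin(np.radians(86.1))]);n=np.array([u[1],-u[0]])
W=wray([(265,18.9),(390,18.9),(325.5,18.9)],.054,pos,rot)[:,:2];d=W[0]-W[1];print("wall",W,"yaw",np.degrees(np.arctan2(d[1],d[0]))-90)
F=wray([(325.5,38)],0,pos,rot)[0,:2];print("foot",F)
H=wray([(325.5,116)],.054,pos,rot)[0,:2];print("tip",H,"wall from tip",H+.075*u)
f=np.array([.5524,.2097])
for k in (W[2],F,H+.075*u): print("rel. front edge mm: along %.1f lateral %.1f"%(1000*(k-f)@u,1000*(k-f)@n))
E
```

```text
wall [[0.5044 0.2125]
 [0.6035 0.2059]
 [0.5523 0.209 ]] yaw 86.19252862309574
foot [0.5523 0.2076]
tip [0.5473 0.1345] wall from tip [0.5524 0.2093]
rel. front edge mm: along -0.7 lateral -0.0
rel. front edge mm: along -2.1 lateral 0.1
rel. front edge mm: along -0.4 lateral 0.0
```

Wall flush to within about 1 mm, centred, yaw 86.2° against the shelf's 86.1°. The gripper is clear, so I'm handing in.

```bash
python3 -c "
from cell import arm
print(arm.finish_job())"
```

```text
the job is handed in; nothing more can be done
None
```

I gripped the low grey tray by its handle and slid it level along the bench. It went under the riser through the side facing it, and I then released it and backed the gripper away. The job was handed in after about 12.5 s of the 48 s allowed.

- **Flushness:** After release, the handle-side wall measured 0.4–0.7 mm outside the shelf's front edge, taken from its rim and the handle tip. The reading from the wall's foot was less sharp and gave 2.1 mm outside.
- **Straight and centred:** The lateral error was about 0 mm, with tray yaw 86.2° against 86.1° for the shelf. The handle sticks out.
- **Shelf and bystanders:** The highest wrist force I read was about 5 N, and nothing suggested contact with the shelf. In the scene camera the jar, carton and pink tray were unchanged between first and last pictures, and the bin showed 0.5 % changed pixels. I did not compare the turquoise tray, which I never went near at bench level.
- **Disagreement:** The scene, side and wrist cameras put the shelf's front edge at y = 208 to 210.5 mm. I used 209.7 mm, so flushness is certain only to about 1–2 mm.

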